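# Snap a locating post into the spring-plunger post holder of a drilling jig

### The arm

A 6-joint arm with a two-finger parallel gripper is mounted at the origin on the work surface. World frame = base frame: x ahead of the robot, y to its left, z up, the work surface at z = 0. Lengths are in m, angles in rad, forces in N, time in s.
With the tool pointing down it reaches from about 0.375 to 0.9 m from the base axis. Payload 3.1 kg.
Tool frame: the origin (TCP) lies where the fingers leave the gripper's body, on its centre line; the fingertips stand 73 mm ahead of it and the grasp point (between the pads) lies 54 mm ahead of it; z points along the fingers, y is the line along which they close (so a half turn about z gives the same grasp; the last joint's range is limited). The gripper opens to 85 mm and grips with 20 to 120 N. Pads are 22 mm wide; open, the fingers measure 114 mm over their backs; the gripper's body (76 mm by 85 mm) begins 54 mm behind the grasp point. The pads swing forward as they close: fully open they stand 13 mm farther back than shut.
Start: joints at [1.02, 0.527, 1.433, -0, 1.181, -0.178], TCP at [0.227, 0.582, 0.304] pointing down, gripper open.
Joint ranges: [-3.08, 3.08], [-0.75, 2.2], [0.22, 2.44], [-1.43, 4.57], [0, 2.65], [-2.85, 2.85]. Speed limits (rad/s): [2.79, 2.79, 3.14, 3.14, 3.14, 3.14].

### API

Orientations are given as a unit quaternion [x, y, z, w].
In Python, from station import manip gives the robot as it stands.
- The arm moves only by the shell command python3 -m crank 'ROWS' [FORCE]. ROWS is JSON, a list of rows, each an object with "dp": the shift along the tool's x, y, z normalised to -1 to 1, where 1 is 50 cm, a list of three; "delta_rot": the turn, a rotation vector about the tool's x, y, z normalised to -1 to 1, where 1 is 2 pi rad, a list of three; "fingers": the opening, from -1 (shut) to 1 (fully open). A call has 1 to 12 rows; each row shifts and turns the commanded pose from where the row before left it, along the tool's axes as they then stand; what a row does not reach is not made up. A row lasts 1/12 s, in which the tool goes at most 41.7 mm and 7.16 degrees, less where a joint would pass 70% of its speed; a pose out of reach is approached as far as the arm can. A call with a number of a shift or a turn outside -1 to 1 is refused whole. A call with a gripper value outside its range is refused whole. The fingers move at their own pace and stop on an object; FORCE is the grip in N (left out, the last holds). Time passes only in rows, so rows that do not move let the fingers close. It gives the time, the measured TCP pose, the force, the opening and the grip force at its end, in the units of the state.
- manip.sense(): the state, without advancing time (a new reading comes with each control period).
- manip.snapshot(name): name is "scene" or "top" or "wrist"; returns (picture, depth): 384x512x3 uint8, red, green, blue; 384x512 float32, m along the optical axis (not along the pixel's ray), 0 where there is no reading.
- manip.camera_model(name): a dict with "fx", "fy", "cx", "cy" (pixels), "k1" (the pictures are not rectified: a ray, as slopes to the right and down, at radius r is drawn at 1 + k1 r^2 times it, then the intrinsics apply), "origin" and "attitude" of the camera in the world. Camera axes: x right, y up, looking along -z (the intrinsics and any distortion apply to the point x, -y, -z); pixel columns grow to the right and rows downward; lengths in m; the calibration is good to about 2 mm. A picture is of the moment at which its call begins: read the wrist's pose just before it. camera_model takes no time and is no camera call; for the wrist camera it gives the pose at the moment of the call.
- manip.sign_off(): hands the job in; it is judged then, once.
The state is a dict: "t": time; "q": joint angles; "qd": joint speeds; "tau": joint torques, N m; "tcp_pos": TCP position; "tool_rot": TCP orientation; "force": force on the tool from outside, world axes, zero at the start; "ft_torque": the same for the moment, N m; "finger_gap": opening from 0.0 (shut) to 1.0 (fully open); "gripper_force": force on a finger pad.
Only numpy, scipy, OpenCV 4.12 (cv2) and the standard library are available. Lean on these libraries where they do the work, as an engineer would, in place of code of your own. Each camera call takes 0.05 s, during which the arm holds its last target. There are 200 camera calls.

### The job

Take the locating post with the ring groove out of the wooden rack and slide it, foot first, down the bore of the steel post holder on the jig plate. Push it gently past the side spring plunger until the plunger snaps into the groove and the post stops dead; do not force it further, then let go. Leave the other two posts in the rack.

Things in the scene. Friction and masses are not known exactly. Their poses are not given: they have to be found in the camera images.
- post_head (a point): Centre of the round grip head (26 mm across, 25 mm tall) of the locating post, a plain turned steel post 120 mm long, about 0.26 kg. The point lies half-way up the head, 107.5 mm above the foot, 12.5 mm below the top; z runs along the post, upward. Below the head the shank is 20 mm across, with a ring groove near the foot.
- post_shoulder (a point): Point on the locating post's axis at the square shoulder that ends its groove, 32 mm above the foot; z along the post, up. Up from the foot: cone 12 mm high, 7 to 20 mm across; shank 20 mm across; from 24 to 32 mm the groove, 11 mm across, square-edged; shank again to the head. When the post is home the shoulder rests on the plunger's nose.
- rack: Wooden rack block fixed to the table, 70 x 190 x 32 mm, origin at the centre of its underside. Three holes 21.5 mm wide and 20 mm deep in a row along its y axis at y = -64, 0 and 64 mm; one post stands in each, in any order.
- holder: Jig plate and post holder, fixed. Origin on the bore's axis under the plate, z up. Square steel block 50 x 50 mm, top at 92 mm; upright bore 21.5 mm wide, 76 mm deep. A plunger carrier sticks out 82 mm on its +x side, fixed at a height that differs each time: the nose's axis is 20 to 44 mm below the mouth, to be found by feel; the shoulder of a post that is home is 16 to 41 mm below the mouth.
- mouth (a point): Centre of the bore's mouth, at the top face of the post holder, 92 mm above the table; axes as the holder.
- plunger (a joint): How far the spring plunger's flat-ended steel nose (7 mm across) is pushed back, in m: 0 fully out (bore empty), about 0.005 riding on the shank, below 0.0015 when snapped into the groove; at most 0.009. Spring 4 N at 0, plus 0.4 N per mm. Riding on takes a push of 4 to 8 N, sliding 1 to 3 N; at the click it drops, and at the shoulder, 1 to 3 mm on, it rises steeply (10 N tells the stop).
- disc_head (a point): Top centre of another post in the rack: shank 20 mm, 93 mm long, thin disc head 38 mm across, no groove. Stays in the rack.
- pin_head (a point): Top centre of the third post in the rack: shank 20 mm, 110 mm long, stepped down to a 12 mm pin at the top, no groove. Stays in the rack.
Mind the look-alikes: they are no part of the job. Leave any purple look-alike of the holder alone. Leave any black look-alike of the part that bears pin_head alone.

How it is judged:
By the outcome, as a careful person would: the job done as asked, in the order asked, and still so for the second after the job is handed in, with the robot touching nothing.
It also fails if it takes over 70 s, if anything falls off the work surface, if the arm or the gripper's body presses on something with over 40 N, if the wrist force passes 120 N, or if a joint passes its speed limit or range.

## Working session

There is one attempt and no reset: what is moved stays moved. The work goes in short steps, Python scripts to look and compute and a shell command to move; the robot and the scene stay as the last step left them, time stands still between calls to the robot, and variables do not carry over. Pictures are saved under pics/ and viewed, at most 12 in all, crops included, and the job is handed in when it is done.

```bash
mkdir -p pics; ls
cat > h.py <<'E'
import numpy as np,cv2
from station import manip
def snap(n,f):
    m=manip.camera_model(n); a,d=manip.snapshot(n)
    cv2.imwrite(f'pics/{f}.png',a[:,:,::-1]); np.savez(f'pics/{f}.npz',a=a,d=d,m=np.array(m,dtype=object)); return a,d,m
def load(f):
    z=np.load(f'pics/{f}.npz',allow_pickle=True); return z['a'],z['d'],z['m'].item()
def R(m):
    A=np.array(m['attitude'],float)
    if A.shape==(3,3): return A
    from scipy.spatial.transform import Rotation as Ro
    return Ro.from_quat(A).as_matrix()
def ray(m,uv):
    K=np.array([[m['fx'],0,m['cx']],[0,m['fy'],m['cy']],[0,0,1.]])
    p=cv2.undistortPoints(np.array(uv,float).reshape(-1,1,2),K,np.array([m['k1'],0,0,0.])).reshape(-1,2)
    return np.c_[p[:,0],-p[:,1],-np.ones(len(p))]@R(m).T
def plane(m,uv,z):
    r=ray(m,uv);o=np.array(m['origin']); return o+r*((z-o[2])/r[:,2])[:,None]
def cloud(d,m):
    h,w=d.shape;v,u=np.mgrid[:h,:w]; return (np.array(m['origin'])+ray(m,np.c_[u.ravel(),v.ravel()])*d.reshape(-1,1)).reshape(h,w,3)
E
python3 - <<'E'
from h import *
for n in('scene','top'):
    a,d,m=snap(n,n+'0'); print(m)
print(manip.sense())
a,_,_=load('scene0');b,_,_=load('top0')
E
```

```text
pics
{'fx': 367.7306824015259, 'fy': 367.7306824015259, 'cx': 262.7200129799143, 'cy': 188.93352096254566, 'k1': 0.03506045456670843, 'origin': array([ 0.91037319, -0.14463989,  0.78188777]), 'attitude': array([0.24741923, 0.1874145 , 0.56393424, 0.7652697 ])}
{'fx': 430.44859089136753, 'fy': 430.44859089136753, 'cx': 257.19834878524887, 'cy': 189.08362431036304, 'k1': -0.14264583428398142, 'origin': array([0.16870531, 0.00598656, 1.30492644]), 'attitude': array([-0.06967938,  0.07519817,  0.72555529, -0.68048478])}
{'t': 0.1, 'q': array([ 1.02048499e+00,  5.28357716e-01,  1.43378840e+00,  2.64850914e-05,
        1.18143258e+00, -1.78501912e-01]), 'qd': array([ 2.21080875e-04, -2.13649384e-03, -2.56849198e-03,  5.29892329e-04,
        6.39029786e-05,  3.83006012e-04]), 'tau': array([ 5.50077402e-04, -4.43305886e+01, -1.78585356e+01, -2.02638676e-04,
        3.90211382e-03,  2.15584555e-05]), 'tcp_pos': array([0.22675773, 0.5818598 , 0.30303634]), 'tool_rot': array([ 1.84840593e-01,  9.82768014e-01, -9.23448498e-04, -3.65349241e-04]), 'force': array([ 0.6568966 ,  0.18310631, -0.22643773]), 'ft_torque': array([-0.01065544,  0.06081323, -0.0453532 ]), 'gripper_force': 0.0, 'finger_gap': 0.9985919667861491}
```

View pics/scene0.png

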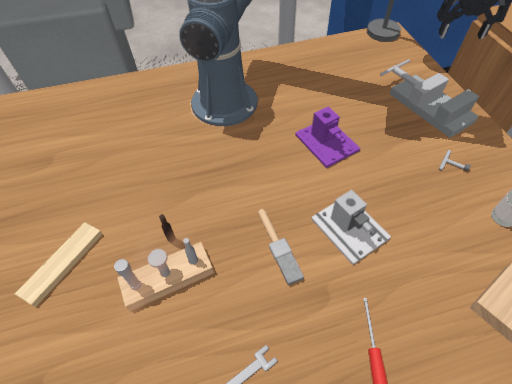

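View pics/top0.png

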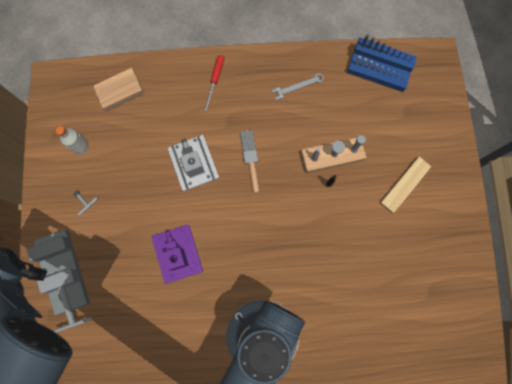

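The scene view shows the rack with the locating post at its left end (125,270), the disc post (158,260) and the pin post (191,245). The grey holder is at (350,205) with its carrier toward (378,238). In the top view the locating post is at (360,142) and the holder bore at about (191,160); the purple holder and the black pin are decoys.

```bash
python3 - <<'E'
from h import *
for n,hb,rb in(('scene0',(320,180,380,240),(100,225,225,315)),('top0',(165,130,222,195),(295,125,375,180))):
    a,d,m=load(n); P=cloud(d,m)
    def reg(b,lo,hi,nm):
        s=P[b[1]:b[3],b[0]:b[2]].reshape(-1,3); dd=d[b[1]:b[3],b[0]:b[2]].ravel()
        k=(dd>0)&(s[:,2]>lo)&(s[:,2]<hi); s=s[k]
        if len(s)>4:
            r=cv2.minAreaRect((s[:,:2]*1000).astype(np.float32)); print(n,nm,len(s),'med',np.median(s,0).round(4),'rect',np.round(r[0],1),np.round(r[1],1),round(r[2],1))
        return s
    reg(hb,.086,.098,'holder top'); reg(hb,.008,.03,'plate'); reg(hb,.04,.083,'carrier')
    reg(rb,.027,.037,'rack top')
    s=reg(rb,.08,.15,'posts')
    # cluster posts
    L=[]
    mask=np.zeros(d.shape,np.uint8); mask[rb[1]:rb[3],rb[0]:rb[2]]=((P[...,2]>.07)&(d>0))[rb[1]:rb[3],rb[0]:rb[2]]
    c,l,st,ce=cv2.connectedComponentsWithStats(mask)
    for i in range(1,c):
        if st[i,4]<8: continue
        q=P[l==i]; zt=np.percentile(q[:,2],95); t=q[q[:,2]>zt-.006]; print(' comp',st[i],'ztop',zt.round(4),'topmean',t.mean(0).round(4),'mid',((t.max(0)+t.min(0))/2).round(4))
E
python3 - <<'E'
import cv2
a=cv2.imread('pics/scene0.png');b=cv2.imread('pics/top0.png')
f=lambda i,x,y:cv2.resize(i[y:y+75,x:x+100],(400,300),interpolation=cv2.INTER_CUBIC)
import numpy as np
cv2.imwrite('pics/c1.png',np.vstack([np.hstack([f(a,95,225),f(a,305,185)]),np.hstack([f(b,285,115),f(b,145,125)])]))
E
```

```text
scene0 holder top 426 med [0.5225 0.1762 0.0923] rect [521.3 176.6] [54.1 52.4] 17.9
scene0 plate 985 med [0.5468 0.1557 0.0119] rect [526.8 186.4] [141.  103.4] 68.0
scene0 carrier 592 med [0.5508 0.176  0.0708] rect [543.9 184.6] [112.9  50. ] 37.4
scene0 rack top 2250 med [ 0.5424 -0.2589  0.0312] rect [ 511.  -260.8] [119.2 189.6] 9.1
scene0 posts 663 med [ 0.5405 -0.2648  0.1048] rect [ 529.1 -254. ] [ 94.7 141.3] 44.2
 comp [162 225   8   5  28] ztop 0.0809 topmean [ 0.4486 -0.2345  0.0794] mid [ 0.4486 -0.2343  0.0799]
 comp [183 238  12  19 131] ztop 0.1215 topmean [ 0.525  -0.194   0.1201] mid [ 0.5245 -0.1942  0.1192]
 comp [148 249  20  20 295] ztop 0.1059 topmean [ 0.5356 -0.2564  0.1039] mid [ 0.5348 -0.2567  0.1034]
 comp [114 259  21  24 298] ztop 0.1325 topmean [ 0.5448 -0.32    0.131 ] mid [ 0.5441 -0.3204  0.1307]
top0 holder top 250 med [0.5162 0.1771 0.0911] rect [518.1 177.4] [53.1 50.5] 18.1
top0 plate 1167 med [0.5288 0.1759 0.0119] rect [536.1 183.3] [153.1 120.8] 17.6
top0 carrier 214 med [0.5366 0.1857 0.0712] rect [544.5 185.6] [110.2  50.2] 17.5
top0 rack top 922 med [ 0.5229 -0.2457  0.0307] rect [ 530.3 -257.6] [ 71.5 190.5] 9.0
top0 posts 288 med [ 0.531  -0.2594  0.1051] rect [ 509.3 -269.3] [103.9 141.7] 26.3
 comp [354 135  12  14 105] ztop 0.1326 topmean [ 0.5408 -0.3198  0.1305] mid [ 0.5411 -0.3193  0.1315]
 comp [332 141  13  13 132] ztop 0.1072 topmean [ 0.5305 -0.2562  0.1041] mid [ 0.5307 -0.2556  0.1057]
 comp [313 148   7  10  48] ztop 0.1227 topmean [ 0.5204 -0.192   0.1208] mid [ 0.5198 -0.192   0.1208]
 comp [329 175   7   5  24] ztop 0.1123 topmean [ 0.4397 -0.2319  0.1102] mid [ 0.4399 -0.2315  0.1106]
```

View pics/c1.png

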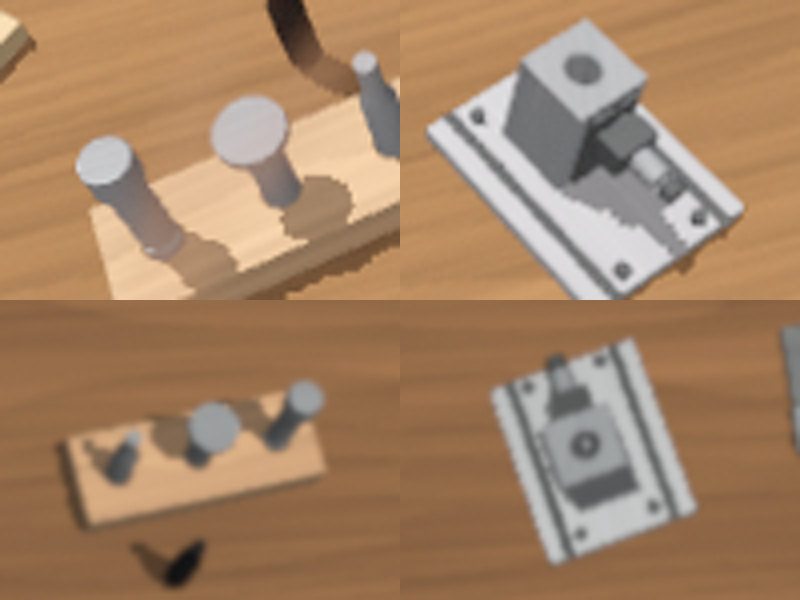

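Bottom-left crop confirms the order: pin, disc, locating post (at the −y end, about (0.543,−0.320)). The groove is visible near the foot in the top-left crop. The holder's carrier direction gives it a yaw of about 18°, with the bore near (0.520,0.177). First I'll turn so the fingers close across the row.

```bash
cat >> h.py <<'E'
def go(t):
    from scipy.spatial.transform import Rotation as Ro
    s=manip.sense(); Rm=Ro.from_quat(s['tool_rot']).as_matrix()
    d=(np.array(t)-s['tcp_pos'])@Rm; n=int(np.ceil(np.linalg.norm(d)/.0415))
    print('t',round(s['t'],2),'tcp',s['tcp_pos'].round(4),'d_tool mm',(d*1e3).round(1),'dp',(d/.5).round(4),'rows',n,'each',(d/.5/n).round(4),'yaw_y deg',np.degrees(np.arctan2(Rm[1,1],Rm[0,1])).round(2),'z',Rm[:,2].round(4),'F',s['force'].round(1),'gap',round(float(s['finger_gap']),3))
E
python3 -m crank '[{"dp":[0,0,0],"delta_rot":[0,0,0.0184],"fingers":1},{"dp":[0,0,0],"delta_rot":[0,0,0.0184],"fingers":1},{"dp":[0,0,0],"delta_rot":[0,0,0.0184],"fingers":1},{"dp":[0,0,0],"delta_rot":[0,0,0.0184],"fingers":1},{"dp":[0,0,0],"delta_rot":[0,0,0.0184],"fingers":1},{"dp":[0,0,0],"delta_rot":[0,0,0.0184],"fingers":1},{"dp":[0,0,0],"delta_rot":[0,0,0.0184],"fingers":1},{"dp":[0,0,0],"delta_rot":[0,0,0.0184],"fingers":1},{"dp":[0,0,0],"delta_rot":[0,0,0.0184],"fingers":1},{"dp":[0,0,0],"delta_rot":[0,0,0],"fingers":1}]' 40
python3 -c "
from h import *
go([.43,.15,.304]);go([.52,-.30,.304])
print(manip.camera_model('wrist'))"
```

```text
t: 0.93
tcp_pos: [0.2269, 0.582, 0.3033]
tool_rot: [0.65, 0.76, -0.001, 0.0]
force: [-0.3, -0.2, -0.4]
finger_gap: 1.003
gripper_force: 0.0
t 0.93 tcp [0.2269 0.582  0.3033] d_tool mm [-4.584e+02  1.333e+02 -3.000e-01] dp [-9.168e-01  2.666e-01 -6.000e-04] rows 12 each [-0.0764  0.0222 -0.0001] yaw_y deg 8.97 z [-7.0e-04 -1.1e-03 -1.0e+00] F [-0.3 -0.2 -0.4] gap 1.003
t 0.93 tcp [0.2269 0.582  0.3033] d_tool mm [-9.169e+02  1.520e+02  1.000e-01] dp [-1.8339e+00  3.0400e-01  2.0000e-04] rows 23 each [-0.0797  0.0132  0.    ] yaw_y deg 8.97 z [-7.0e-04 -1.1e-03 -1.0e+00] F [-0.3 -0.2 -0.4] gap 1.003
{'fx': 314.7413657243427, 'fy': 314.7413657243427, 'cx': 258.3204685748654, 'cy': 188.52276089599115, 'k1': -0.04223278992347223, 'origin': array([0.21436451, 0.6539797 , 0.3738665 ]), 'attitude': array([-0.14427936, -0.01110207,  0.07700595,  0.98647367])}
```

```bash
R='x'; python3 -m crank '[{"dp":[-0.0717,0.0348,0],"delta_rot":[0,0,0],"fingers":1},{"dp":[-0.0717,0.0348,0],"delta_rot":[0,0,0],"fingers":1},{"dp":[-0.0717,0.0348,0],"delta_rot":[0,0,0],"fingers":1},{"dp":[-0.0717,0.0348,0],"delta_rot":[0,0,0],"fingers":1},{"dp":[-0.0717,0.0348,0],"delta_rot":[0,0,0],"fingers":1},{"dp":[-0.0717,0.0348,0],"delta_rot":[0,0,0],"fingers":1},{"dp":[-0.0717,0.0348,0],"delta_rot":[0,0,0],"fingers":1},{"dp":[-0.0717,0.0348,0],"delta_rot":[0,0,0],"fingers":1},{"dp":[-0.0717,0.0348,0],"delta_rot":[0,0,0],"fingers":1},{"dp":[-0.0717,0.0348,0],"delta_rot":[0,0,0],"fingers":1},{"dp":[-0.0717,0.0348,0],"delta_rot":[0,0,0],"fingers":1},{"dp":[-0.0717,0.0348,0],"delta_rot":[0,0,0],"fingers":1}]'
python3 -m crank '[{"dp":[0,0,0],"delta_rot":[0,0,0],"fingers":1},{"dp":[0,0,0],"delta_rot":[0,0,0],"fingers":1}]'
python3 - <<'E'
from h import *
a,d,m=snap('wrist','w1'); P=cloud(d,m)
go([.53,-.27,.304])
k=(abs(P[...,2]-.092)<.004)&(np.hypot(P[...,0]-.52,P[...,1]-.177)<.06)&(d>0)
print(k.sum(),np.median(P[k],0)); print('rect',cv2.minAreaRect((P[k][:,:2]*1000).astype(np.float32)))
# edges of top face on image mask
mk=k.astype(np.uint8); cs,_=cv2.findContours(mk,cv2.RETR_CCOMP,cv2.CHAIN_APPROX_NONE)
for c in cs:
    if len(c)>20:
        e=cv2.fitEllipse(c); p=plane(m,[e[0]],.092); q=plane(m,c.reshape(-1,2),.092)*1000
        print(len(c),'ell',np.round(e[0],1),np.round(e[1],1),p.round(4),'planerect',cv2.minAreaRect(q[:,:2].astype(np.float32)))
E
```

```text
t: 1.93
tcp_pos: [0.5018, 0.1886, 0.3038]
tool_rot: [0.648, 0.762, -0.0, -0.0]
force: [0.0, 0.6, -0.6]
finger_gap: 1.002
gripper_force: 0.0
t: 2.1
tcp_pos: [0.5023, 0.1885, 0.3037]
tool_rot: [0.65, 0.76, -0.0, -0.0]
force: [-0.4, 0.0, 0.2]
finger_gap: 0.995
gripper_force: 0.0
t 2.15 tcp [0.501  0.1898 0.3035] d_tool mm [-458.6  -43.9   -0.6] dp [-0.9172 -0.0877 -0.0013] rows 12 each [-0.0764 -0.0073 -0.0001] yaw_y deg 9.07 z [-1.4e-03  3.0e-04 -1.0e+00] F [ 0.2  0.5 -0.1] gap 1.0
2409 [0.518958   0.17790892 0.09258794]
rect ((519.9349975585938, 176.74752807617188), (52.07548904418945, 50.636314392089844), 17.613264083862305)
205 ell [275.1 190.9] [60.3 62.3] [[0.5188 0.1776 0.092 ]] planerect ((519.1802368164062, 176.84291076660156), (50.71513748168945, 51.25967025756836), 17.60329818725586)
63 ell [274.9 191.2] [21.4 23.4] [[0.5187 0.1773 0.092 ]] planerect ((518.9703369140625, 177.0856170654297), (21.63833236694336, 21.197410583496094), 55.23867416381836)
```

View pics/w1.png

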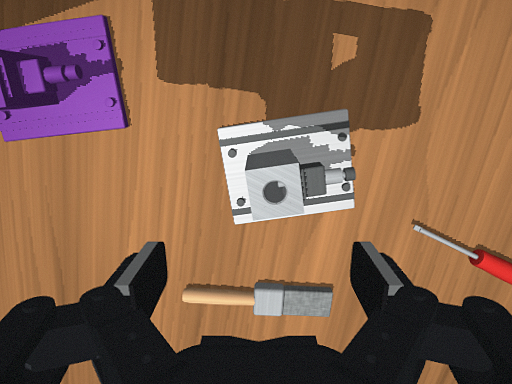

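The wrist picture shows the bore at pixel (275,191) → (0.519,0.177), 21.4 mm wide as it should be, with carrier to the right. Now over the rack.

```bash
python3 -m crank '[{"dp":[-0.0764,-0.0073,0],"delta_rot":[0,0,0],"fingers":1},{"dp":[-0.0764,-0.0073,0],"delta_rot":[0,0,0],"fingers":1},{"dp":[-0.0764,-0.0073,0],"delta_rot":[0,0,0],"fingers":1},{"dp":[-0.0764,-0.0073,0],"delta_rot":[0,0,0],"fingers":1},{"dp":[-0.0764,-0.0073,0],"delta_rot":[0,0,0],"fingers":1},{"dp":[-0.0764,-0.0073,0],"delta_rot":[0,0,0],"fingers":1},{"dp":[-0.0764,-0.0073,0],"delta_rot":[0,0,0],"fingers":1},{"dp":[-0.0764,-0.0073,0],"delta_rot":[0,0,0],"fingers":1},{"dp":[-0.0764,-0.0073,0],"delta_rot":[0,0,0],"fingers":1},{"dp":[-0.0764,-0.0073,0],"delta_rot":[0,0,0],"fingers":1},{"dp":[-0.0764,-0.0073,0],"delta_rot":[0,0,0],"fingers":1},{"dp":[-0.0764,-0.0073,0],"delta_rot":[0,0,0],"fingers":1}]'
python3 -m crank '[{"dp":[0,0,0],"delta_rot":[0,0,0],"fingers":1},{"dp":[0,0,0],"delta_rot":[0,0,0],"fingers":1}]'
python3 - <<'E'
from h import *
a,d,m=snap('wrist','w2'); P=cloud(d,m)
for nm,c,h in(('loc',(.5425,-.3195),.132),('disc',(.532,-.2562),.105),('pin',(.5225,-.193),.122)):
    k=(abs(P[...,2]-h)<.005)&(np.hypot(P[...,0]-c[0],P[...,1]-c[1])<.03)&(d>0)
    cs,_=cv2.findContours(k.astype(np.uint8),cv2.RETR_EXTERNAL,cv2.CHAIN_APPROX_NONE)
    if not cs: continue
    c=max(cs,key=len); q=plane(m,c.reshape(-1,2),h)*1000; print(nm,np.median(P[k],0).round(4),cv2.minEnclosingCircle(q[:,:2].astype(np.float32)),cv2.fitEllipse(c)[0])
    if nm=='loc':
        x,r=cv2.minEnclosingCircle(q[:,:2].astype(np.float32)); go([x[0]/1e3,x[1]/1e3,.2])
k=(abs(P[...,2]-.032)<.004)&(d>0)&(np.hypot(P[...,0]-.53,P[...,1]+.257)<.13)
print(cv2.minAreaRect((P[k][:,:2]*1000).astype(np.float32)))
E
```

```text
t: 3.15
tcp_pos: [0.5304, -0.2685, 0.3038]
tool_rot: [0.647, 0.762, 0.0, -0.001]
force: [0.5, 0.2, 0.1]
finger_gap: 1.003
gripper_force: 0.0
t: 3.32
tcp_pos: [0.5304, -0.2692, 0.3035]
tool_rot: [0.649, 0.761, 0.0, -0.0]
force: [-0.9, -0.3, 0.3]
finger_gap: 1.001
gripper_force: 0.0
loc [ 0.5421 -0.3192  0.1325] ((541.8189086914062, -319.5466003417969), 13.952523231506348) (263.79473876953125, 247.67958068847656)
t 3.37 tcp [ 0.5301 -0.2677  0.3034] d_tool mm [-53.3   3.4 103.3] dp [-0.1066  0.0067  0.2065] rows 3 each [-0.0355  0.0022  0.0688] yaw_y deg 9.17 z [-0.0013  0.0019 -1.    ] F [-0.7  1.3 -0.3] gap 1.002
disc [ 0.5319 -0.2568  0.1056] ((531.82666015625, -257.2746276855469), 19.128875732421875) (263.5535583496094, 167.8435516357422)
pin [ 0.5221 -0.1943  0.1225] ((522.0662841796875, -194.24972534179688), 5.8945770263671875) (264.3678283691406, 92.3642349243164)
((508.34857177734375, -261.5859680175781), (119.03898620605469, 189.9783477783203), 9.075817108154297)
```

View pics/w2.png

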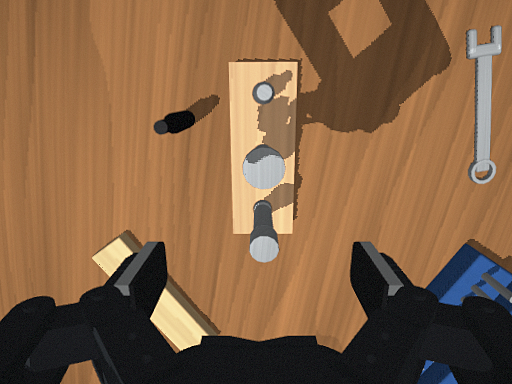

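The wrist picture shows the locating head at (264,248), disc at (264,168) and pin at (264,92), all 64 mm apart as they should be. The locating post is at (0.542,−0.319). Next: descend and grip.

```bash
python3 -m crank '[{"dp":[-0.052,0.0035,0],"delta_rot":[0,0,0],"fingers":1},{"dp":[-0.052,0.0035,0],"delta_rot":[0,0,0],"fingers":1},{"dp":[0,0,0.07],"delta_rot":[0,0,0],"fingers":1},{"dp":[0,0,0.07],"delta_rot":[0,0,0],"fingers":1},{"dp":[0,0,0.06],"delta_rot":[0,0,0],"fingers":1},{"dp":[0,0,0.04],"delta_rot":[0,0,0],"fingers":1},{"dp":[0,0,0.023],"delta_rot":[0,0,0],"fingers":1},{"dp":[0,0,0],"delta_rot":[0,0,0],"fingers":1},{"dp":[0,0,0],"delta_rot":[0,0,0],"fingers":1}]'
python3 -c "
from h import *
go([.542,-.3193,.172])"
python3 -m crank '[{"dp":[0,0,0],"delta_rot":[0,0,0],"fingers":-1},{"dp":[0,0,0],"delta_rot":[0,0,0],"fingers":-1},{"dp":[0,0,0],"delta_rot":[0,0,0],"fingers":-1},{"dp":[0,0,0],"delta_rot":[0,0,0],"fingers":-1},{"dp":[0,0,0],"delta_rot":[0,0,0],"fingers":-1},{"dp":[0,0,0],"delta_rot":[0,0,0],"fingers":-1},{"dp":[0,0,0],"delta_rot":[0,0,0],"fingers":-1},{"dp":[0,0,0],"delta_rot":[0,0,0],"fingers":-1},{"dp":[0,0,0],"delta_rot":[0,0,0],"fingers":-1},{"dp":[0,0,0],"delta_rot":[0,0,0],"fingers":-1},{"dp":[0,0,0],"delta_rot":[0,0,0],"fingers":-1},{"dp":[0,0,0],"delta_rot":[0,0,0],"fingers":-1}]' 60
```

```text
t: 4.12
tcp_pos: [0.5424, -0.3183, 0.1727]
tool_rot: [0.648, 0.762, 0.0, -0.0]
force: [-0.5, 0.7, 0.4]
finger_gap: 0.997
gripper_force: 0.0
t 4.12 tcp [ 0.5424 -0.3183  0.1727] d_tool mm [-0.9 -0.5  0.7] dp [-0.0018 -0.0011  0.0013] rows 1 each [-0.0018 -0.0011  0.0013] yaw_y deg 9.22 z [-4.e-04  6.e-04 -1.e+00] F [-0.5  0.7  0.4] gap 0.997
t: 5.12
tcp_pos: [0.5422, -0.3204, 0.1734]
tool_rot: [0.649, 0.761, -0.0, 0.001]
force: [-0.8, -0.3, 5.5]
finger_gap: 0.288
gripper_force: 58.6
```

```bash
python3 -m crank '[{"dp":[0,0,-0.02],"delta_rot":[0,0,0],"fingers":-1},{"dp":[0,0,-0.04],"delta_rot":[0,0,0],"fingers":-1},{"dp":[0,0,-0.05],"delta_rot":[0,0,0],"fingers":-1},{"dp":[0,0,-0.05],"delta_rot":[0,0,0],"fingers":-1},{"dp":[0,0,-0.05],"delta_rot":[0,0,0],"fingers":-1},{"dp":[0,0,-0.05],"delta_rot":[0,0,0],"fingers":-1},{"dp":[0,0,-0.03],"delta_rot":[0,0,0],"fingers":-1},{"dp":[0,0,-0.02],"delta_rot":[0,0,0],"fingers":-1},{"dp":[0,0,0],"delta_rot":[0,0,0],"fingers":-1}]'
python3 - <<'E'
from h import *
go([.519,.1772,.328])
a,d,m=snap('wrist','w3');snap('scene','s3')
P=cloud(d,m); s=manip.sense()['tcp_pos']
k=(d>0)&(np.hypot(P[...,0]-s[0],P[...,1]-s[1])<.022)&(P[...,2]<s[2]-.035)&(P[...,2]>s[2]-.2)
z=P[k][:,2]-s[2]
for lo in np.arange(-.19,-.03,.015):
    q=P[k][(z>lo)&(z<lo+.015)]
    if len(q)>5: print(round(lo,3),len(q),(q.mean(0)-s).round(4), (q.max(0)-q.min(0)).round(4)[:2])
E
```

```text
t: 5.87
tcp_pos: [0.5423, -0.3203, 0.3297]
tool_rot: [0.649, 0.761, -0.0, 0.002]
force: [0.4, -0.4, -2.0]
finger_gap: 0.284
gripper_force: 59.4
t 5.87 tcp [ 0.5423 -0.3203  0.3297] d_tool mm [4.949e+02 5.550e+01 3.000e-01] dp [9.899e-01 1.110e-01 7.000e-04] rows 13 each [0.0761 0.0085 0.0001] yaw_y deg 9.08 z [ 0.0028 -0.0025 -1.    ] F [ 0.4 -0.4 -2. ] gap 0.284
-0.16 9 [-0.0031  0.0044 -0.1454] [0.0174 0.0101]
-0.145 207 [ 0.      0.0056 -0.1371] [0.0192 0.0108]
-0.13 146 [-0.0003  0.0062 -0.1204] [0.0193 0.0105]
-0.115 247 [-0.0004  0.0062 -0.1071] [0.0199 0.0105]
-0.1 305 [-0.0007  0.0061 -0.0921] [0.0199 0.0113]
-0.085 375 [-0.0009  0.0064 -0.0774] [0.0195 0.0111]
-0.07 676 [-0.0015  0.0088 -0.0595] [0.0416 0.0143]
-0.055 1574 [-0.0013  0.0088 -0.0471] [0.0417 0.0263]
-0.04 2972 [-0.0002  0.0004 -0.0379] [0.0414 0.0277]
```

View pics/s3.png

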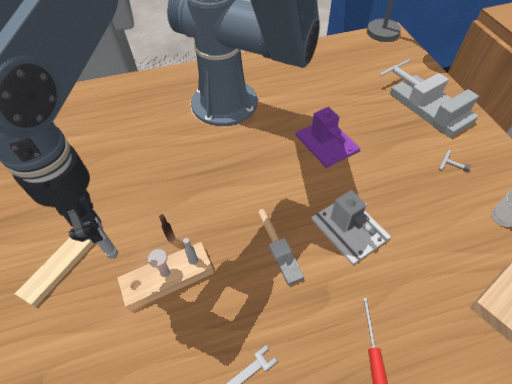

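View pics/w3.png

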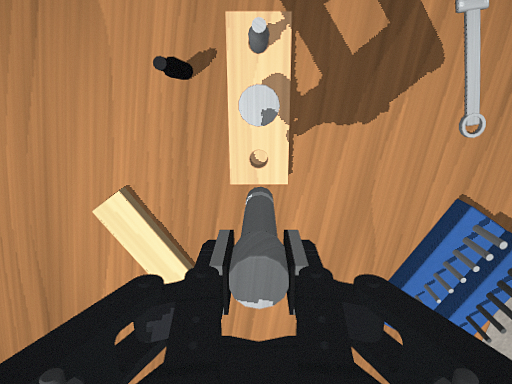

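The scene and wrist pictures show the post upright in the gripper with its groove near the foot (260,195 in wrist). The other two posts are still in the rack. Carrying it over to the holder.

```bash
python3 -m crank '[{"dp":[0.04,0.0046,0],"delta_rot":[0,0,0],"fingers":-1},{"dp":[0.0763,0.0087,0],"delta_rot":[0,0,0],"fingers":-1},{"dp":[0.0763,0.0087,0],"delta_rot":[0,0,0],"fingers":-1},{"dp":[0.0763,0.0087,0],"delta_rot":[0,0,0],"fingers":-1},{"dp":[0.0763,0.0087,0],"delta_rot":[0,0,0],"fingers":-1},{"dp":[0.0763,0.0087,0],"delta_rot":[0,0,0],"fingers":-1},{"dp":[0.0763,0.0087,0],"delta_rot":[0,0,0],"fingers":-1},{"dp":[0.0763,0.0087,0],"delta_rot":[0,0,0],"fingers":-1},{"dp":[0.0763,0.0087,0],"delta_rot":[0,0,0],"fingers":-1},{"dp":[0.0763,0.0087,0],"delta_rot":[0,0,0],"fingers":-1},{"dp":[0.0763,0.0087,0],"delta_rot":[0,0,0],"fingers":-1},{"dp":[0.0763,0.0087,0],"delta_rot":[0,0,0],"fingers":-1}]'
python3 -m crank '[{"dp":[0.0763,0.0087,0],"delta_rot":[0,0,0],"fingers":-1},{"dp":[0.0363,0.0042,0],"delta_rot":[0,0,0],"fingers":-1},{"dp":[0,0,0.05],"delta_rot":[0,0,0],"fingers":-1},{"dp":[0,0,0.05],"delta_rot":[0,0,0],"fingers":-1},{"dp":[0,0,0],"delta_rot":[0,0,0],"fingers":-1},{"dp":[0,0,0],"delta_rot":[0,0,0],"fingers":-1}]'
python3 - <<'E'
from h import *
go([.5197,.1785,.25])
a,d,m=snap('wrist','w4');snap('scene','s4')
P=cloud(d,m); s=manip.sense()['tcp_pos']
k=(abs(P[...,2]-.092)<.003)&(d>0)&(np.hypot(P[...,0]-.519,P[...,1]-.177)<.04)
print(cv2.minAreaRect((P[k][:,:2]*1000).astype(np.float32)))
k=(d>0)&(np.hypot(P[...,0]-s[0],P[...,1]-s[1])<.018)&(P[...,2]<s[2]-.075)&(P[...,2]>s[2]-.15)
print(P[k].mean(0))
E
```

```text
t: 6.97
tcp_pos: [0.5206, 0.1239, 0.3255]
tool_rot: [0.649, 0.761, -0.001, -0.002]
force: [0.3, 0.8, -3.2]
finger_gap: 0.284
gripper_force: 59.3
t: 7.47
tcp_pos: [0.5178, 0.1786, 0.275]
tool_rot: [0.649, 0.761, -0.003, -0.002]
force: [0.7, -0.0, -2.7]
finger_gap: 0.29
gripper_force: 59.4
t 7.47 tcp [0.5178 0.1786 0.275 ] d_tool mm [-0.4  2.  25. ] dp [-0.0008  0.0041  0.0499] rows 1 each [-0.0008  0.0041  0.0499] yaw_y deg 9.09 z [-7.1e-03 -9.0e-04 -1.0e+00] F [ 0.7 -0.  -2.7] gap 0.29
((518.8738403320312, 176.45071411132812), (50.0422248840332, 50.34886169433594), 17.363479614257812)
[0.51522629 0.18566778 0.17146749]
```

View pics/w4.png

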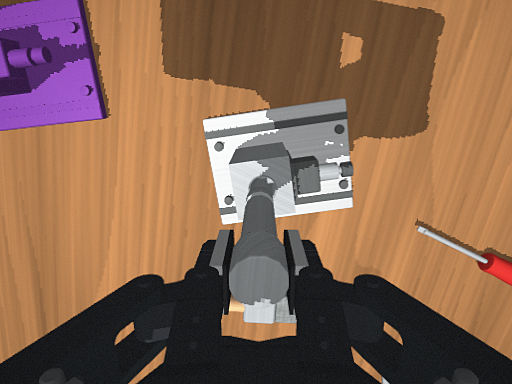

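The wrist picture shows the foot over the bore mouth at (262,185), with the carrier clear on the right at (320,175). A slight tilt (0.4°) and a 2–3 mm offset need correcting; then I'll enter the mouth gently.

```bash
python3 -m crank '[{"dp":[-0.0026,0.005,0],"delta_rot":[-0.0011,0,0],"fingers":-1},{"dp":[0,0,0.01],"delta_rot":[0,0,0],"fingers":-1},{"dp":[0,0,0.02],"delta_rot":[0,0,0],"fingers":-1},{"dp":[0,0,0.01],"delta_rot":[0,0,0],"fingers":-1},{"dp":[0,0,0],"delta_rot":[0,0,0],"fingers":-1},{"dp":[0,0,0],"delta_rot":[0,0,0],"fingers":-1}]'
python3 - <<'E'
from h import *
go([.5197,.1785,.24])
a,d,m=snap('wrist','w5')
P=cloud(d,m); s=manip.sense()['tcp_pos']
k=(abs(P[...,2]-.092)<.003)&(d>0)&(np.hypot(P[...,0]-.519,P[...,1]-.177)<.04)
print(cv2.minAreaRect((P[k][:,:2]*1000).astype(np.float32)))
for lo in (-.145,-.13,-.115,-.1,-.085):
    k=(d>0)&(np.hypot(P[...,0]-s[0],P[...,1]-s[1])<.018)&(P[...,2]<s[2]+lo+.015)&(P[...,2]>s[2]+lo)
    q=P[k]; print(lo,k.sum(),q.mean(0).round(4),(q.min(0)+q.max(0))[:2].round(4)/2)
E
python3 -c "
import cv2;a=cv2.imread('pics/w5.png')[90:240,170:370];cv2.imwrite('pics/w5c.png',cv2.resize(a,(800,600),interpolation=2))"
```

```text
t: 8.07
tcp_pos: [0.5219, 0.1777, 0.2568]
tool_rot: [0.649, 0.761, 0.002, 0.002]
force: [-0.1, -0.3, -2.7]
finger_gap: 0.291
gripper_force: 59.4
t 8.07 tcp [0.5219 0.1777 0.2568] d_tool mm [ 1.1 -2.1 16.8] dp [ 0.0022 -0.0043  0.0335] rows 1 each [ 0.0022 -0.0043  0.0335] yaw_y deg 9.07 z [ 5.2e-03  9.0e-04 -1.0e+00] F [-0.1 -0.3 -2.7] gap 0.291
((518.799560546875, 176.39288330078125), (50.19264602661133, 50.46821212768555), 17.509958267211914)
-0.145 175 [0.5214 0.1846 0.118 ] [0.5221  0.18225]
-0.13 195 [0.5208 0.185  0.1352] [0.52205 0.18225]
-0.115 254 [0.5206 0.185  0.1497] [0.52175 0.182  ]
-0.1 327 [0.5204 0.185  0.1649] [0.5215 0.1822]
-0.085 325 [0.5202 0.1853 0.1786] [0.52085 0.18235]
```

View pics/w5c.png

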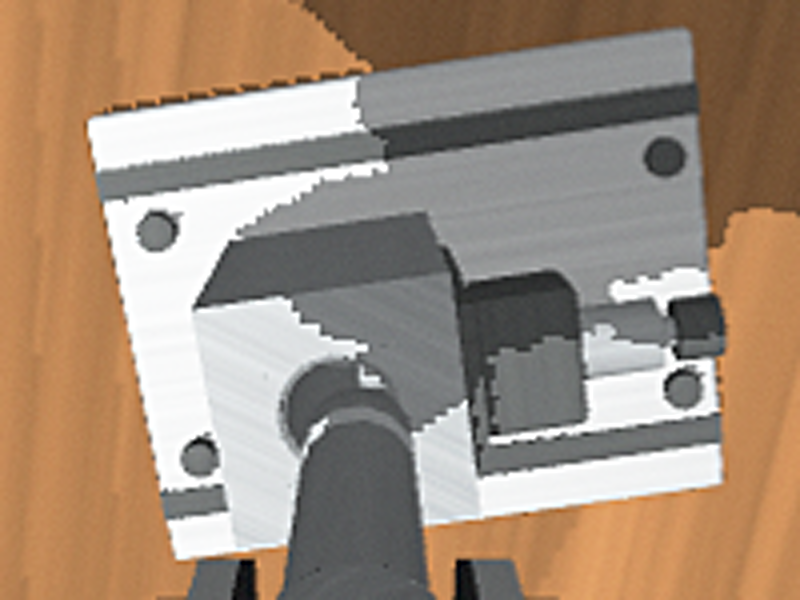

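The crop shows the foot just above the mouth, slightly right of centre: bore left edge at (283,410), post axis at about (357,430). Averaging several readings to get past the sensor noise.

```bash
cat >> h.py <<'E'
def avg(n=8):
    from scipy.spatial.transform import Rotation as Ro
    T=[];Z=[];F=[]
    for _ in range(n):
        manip.snapshot('top'); s=manip.sense(); T.append(s['tcp_pos']);Z.append(Ro.from_quat(s['tool_rot']).as_matrix()[:,2]);F.append(s['force'])
    print('tcp',np.mean(T,0).round(4),np.std(T,0).round(4),'z',np.mean(Z,0).round(4),np.std(Z,0).round(4),'F',np.mean(F,0).round(2),'t',s['t'])
E
python3 -c "
from h import *
avg()"
```

```text
tcp [0.5224 0.1779 0.2576] [0.     0.     0.0001] z [ 0.0073  0.0011 -1.    ] [0.0002 0.     0.    ] F [-0.01  0.22 -2.43] t 8.5167
```

```bash
python3 -m crank '[{"dp":[0.0003,-0.0015,0],"delta_rot":[0.0009,0,0],"fingers":-1},{"dp":[0,0,0],"delta_rot":[0,0,0],"fingers":-1},{"dp":[0,0,0],"delta_rot":[0,0,0],"fingers":-1},{"dp":[0,0,0],"delta_rot":[0,0,0],"fingers":-1}]' | head -1
python3 - <<'E'
from h import *
avg(6)
a,d,m=snap('wrist','w6')
P=cloud(d,m); s=manip.sense()['tcp_pos']
for lo in (-.145,-.13,-.115,-.1,-.085):
    k=(d>0)&(np.hypot(P[...,0]-s[0],P[...,1]-s[1])<.018)&(P[...,2]<s[2]+lo+.015)&(P[...,2]>s[2]+lo)
    q=P[k]; print(lo,k.sum(),q.mean(0).round(4),(q.min(0)+q.max(0))[:2].round(4)/2)
E
```

```text
t: 8.85
tcp [0.5215 0.1779 0.2574] [0. 0. 0.] z [ 1.2e-03  2.0e-04 -1.0e+00] [0. 0. 0.] F [-0.    0.41 -2.16] t 9.15
-0.145 177 [0.5203 0.1846 0.1187] [0.5212  0.18235]
-0.13 191 [0.5198 0.1851 0.1356] [0.5212  0.18215]
-0.115 249 [0.5199 0.1851 0.15  ] [0.52095 0.18225]
-0.1 323 [0.5197 0.1851 0.1651] [0.52085 0.18225]
-0.085 336 [0.5196 0.1854 0.1789] [0.5203 0.1823]
```

```bash
python3 -m crank '[{"dp":[0.0006,-0.0036,0],"delta_rot":[0.0002,0,0],"fingers":-1},{"dp":[0,0,0.01],"delta_rot":[0,0,0],"fingers":-1},{"dp":[0,0,0.01],"delta_rot":[0,0,0],"fingers":-1},{"dp":[0,0,0.008],"delta_rot":[0,0,0],"fingers":-1},{"dp":[0,0,0],"delta_rot":[0,0,0],"fingers":-1},{"dp":[0,0,0],"delta_rot":[0,0,0],"fingers":-1}]' | sed -n '1,2p;4p'
python3 -c "
from h import *
avg(4)"
```

```text
t: 9.7
tcp_pos: [0.5195, 0.1779, 0.2428]
force: [-0.6, -0.1, -3.1]
tcp [0.5198 0.1779 0.2434] [0.0001 0.     0.0002] z [ 1.e-04 -0.e+00 -1.e+00] [0.0004 0.     0.    ] F [-0.02  0.27 -2.01] t 9.9
```

```bash
for i in 1; do python3 -m crank '[{"dp":[0,0,0.005],"delta_rot":[0,0,0],"fingers":-1},{"dp":[0,0,0.005],"delta_rot":[0,0,0],"fingers":-1},{"dp":[0,0,0],"delta_rot":[0,0,0],"fingers":-1},{"dp":[0,0,0],"delta_rot":[0,0,0],"fingers":-1}]' | sed -n '1,2p;4p'; done
python3 -c "
from h import *
avg(3)"
```

```text
t: 10.23
tcp_pos: [0.5196, 0.1779, 0.2381]
force: [-0.4, -0.7, -3.0]
tcp [0.5196 0.1779 0.2383] [0. 0. 0.] z [-3.e-04 -1.e-04 -1.e+00] [0. 0. 0.] F [-0.08 -0.51 -2.02] t 10.3833
```

```bash
python3 -m crank '[{"dp":[0,0,0.003],"delta_rot":[0,0,0],"fingers":-1},{"dp":[0,0,0.003],"delta_rot":[0,0,0],"fingers":-1},{"dp":[0,0,0],"delta_rot":[0,0,0],"fingers":-1},{"dp":[0,0,0],"delta_rot":[0,0,0],"fingers":-1}]' | sed -n '1,2p;4p'
python3 -c "
from h import *
avg(3)"
```

```text
t: 10.72
tcp_pos: [0.5196, 0.1779, 0.2352]
force: [0.5, 0.4, -2.9]
tcp [0.5196 0.1779 0.2353] [0. 0. 0.] z [-3.e-04 -1.e-04 -1.e+00] [0. 0. 0.] F [-0.45 -0.31 -2.35] t 10.8667
```

```bash
f(){ sed -n '1,2p;4p' | tr '\n' ' '; echo; }
python3 -m crank '[{"dp":[0,0,0.003],"delta_rot":[0,0,0],"fingers":-1},{"dp":[0,0,0.003],"delta_rot":[0,0,0],"fingers":-1},{"dp":[0,0,0],"delta_rot":[0,0,0],"fingers":-1}]' |f
python3 -m crank '[{"dp":[0,0,0.003],"delta_rot":[0,0,0],"fingers":-1},{"dp":[0,0,0.003],"delta_rot":[0,0,0],"fingers":-1},{"dp":[0,0,0],"delta_rot":[0,0,0],"fingers":-1}]' |f
python3 -m crank '[{"dp":[0,0,0.003],"delta_rot":[0,0,0],"fingers":-1},{"dp":[0,0,0.003],"delta_rot":[0,0,0],"fingers":-1},{"dp":[0,0,0],"delta_rot":[0,0,0],"fingers":-1}]' |f
python3 -c "
from h import *
avg(3)"
```

```text
t: 11.12 tcp_pos: [0.5196, 0.1779, 0.2321] force: [-0.8, -1.0, -2.4] 
t: 11.37 tcp_pos: [0.5195, 0.1779, 0.2291] force: [-0.6, -0.7, -1.5] 
t: 11.62 tcp_pos: [0.519, 0.1778, 0.2261] force: [-2.3, -0.6, -1.1] 
tcp [0.519  0.1778 0.2261] [0. 0. 0.] z [-2.e-03 -4.e-04 -1.e+00] [0. 0. 0.] F [-2.44 -1.12 -1.92] t 11.7667
```

```bash
f(){ sed -n '1,2p;4p' | tr '\n' ' '; echo; }
python3 -m crank '[{"dp":[0,0,0.003],"delta_rot":[0,0,0],"fingers":-1},{"dp":[0,0,0.003],"delta_rot":[0,0,0],"fingers":-1},{"dp":[0,0,0],"delta_rot":[0,0,0],"fingers":-1}]' |f
python3 -m crank '[{"dp":[0,0,0.003],"delta_rot":[0,0,0],"fingers":-1},{"dp":[0,0,0.003],"delta_rot":[0,0,0],"fingers":-1},{"dp":[0,0,0],"delta_rot":[0,0,0],"fingers":-1}]' |f
python3 -c "
from h import *
avg(3)"
```

```text
t: 12.02 tcp_pos: [0.5191, 0.1778, 0.2231] force: [-3.9, -1.9, -0.4] 
t: 12.27 tcp_pos: [0.5192, 0.1778, 0.22] force: [-4.1, -0.9, -0.5] 
tcp [0.5192 0.1778 0.2199] [0. 0. 0.] z [-1.6e-03 -2.0e-04 -1.0e+00] [0.0001 0.     0.    ] F [-4.31 -1.49 -0.95] t 12.4167
```

```bash
f(){ sed -n '1,2p;4p' | tr '\n' ' '; echo; }
python3 -m crank '[{"dp":[0,0,0.003],"delta_rot":[0,0,0],"fingers":-1},{"dp":[0,0,0.003],"delta_rot":[0,0,0],"fingers":-1},{"dp":[0,0,0],"delta_rot":[0,0,0],"fingers":-1}]' |f
python3 -m crank '[{"dp":[0,0,0.003],"delta_rot":[0,0,0],"fingers":-1},{"dp":[0,0,0.003],"delta_rot":[0,0,0],"fingers":-1},{"dp":[0,0,0],"delta_rot":[0,0,0],"fingers":-1}]' |f
python3 -c "
from h import *
avg(3)"
```

```text
t: 12.67 tcp_pos: [0.5193, 0.1779, 0.2174] force: [-5.3, -1.9, 2.0] 
t: 12.92 tcp_pos: [0.5192, 0.1778, 0.2137] force: [-3.3, -2.3, -3.2] 
tcp [0.5192 0.1778 0.2137] [0. 0. 0.] z [-1.7e-03 -4.0e-04 -1.0e+00] [0.0001 0.     0.    ] F [-4.3  -1.79 -3.44] t 13.0667
```

```bash
f(){ sed -n '1,2p;4p' | tr '\n' ' '; echo; }
python3 -m crank '[{"dp":[0,0,0.003],"delta_rot":[0,0,0],"fingers":-1},{"dp":[0,0,0.003],"delta_rot":[0,0,0],"fingers":-1},{"dp":[0,0,0],"delta_rot":[0,0,0],"fingers":-1}]' |f
python3 -c "
from h import *
avg(3)"
```

```text
t: 13.32 tcp_pos: [0.5192, 0.1778, 0.211] force: [-5.5, -0.5, -2.6] 
tcp [0.5192 0.1778 0.211 ] [0. 0. 0.] z [-1.6e-03 -3.0e-04 -1.0e+00] [0. 0. 0.] F [-4.49 -2.24 -3.46] t 13.4667
```

```bash
f(){ sed -n '1,2p;4p' | tr '\n' ' '; echo; }
python3 -m crank '[{"dp":[0,0,0.003],"delta_rot":[0,0,0],"fingers":-1},{"dp":[0,0,0.003],"delta_rot":[0,0,0],"fingers":-1},{"dp":[0,0,0],"delta_rot":[0,0,0],"fingers":-1}]' |f
python3 -m crank '[{"dp":[0,0,0.003],"delta_rot":[0,0,0],"fingers":-1},{"dp":[0,0,0.003],"delta_rot":[0,0,0],"fingers":-1},{"dp":[0,0,0],"delta_rot":[0,0,0],"fingers":-1}]' |f
python3 -m crank '[{"dp":[0,0,0.002],"delta_rot":[0,0,0],"fingers":-1},{"dp":[0,0,0],"delta_rot":[0,0,0],"fingers":-1}]' |f
python3 -c "
from h import *
avg(3)"
```

```text
t: 13.72 tcp_pos: [0.5192, 0.1779, 0.2082] force: [-5.2, -1.6, -2.9] 
t: 13.97 tcp_pos: [0.5193, 0.1779, 0.2052] force: [-4.6, -2.6, -3.2] 
t: 14.13 tcp_pos: [0.5193, 0.1779, 0.2043] force: [-4.3, -1.9, -3.5] 
tcp [0.5193 0.1779 0.2042] [0. 0. 0.] z [-1.2e-03 -1.0e-04 -1.0e+00] [0. 0. 0.] F [-4.61 -1.82 -2.17] t 14.2833
```

```bash
f(){ sed -n '1,2p;4p' | tr '\n' ' '; echo; }
python3 -m crank '[{"dp":[0,0,0.003],"delta_rot":[0,0,0],"fingers":-1},{"dp":[0,0,0],"delta_rot":[0,0,0],"fingers":-1},{"dp":[0,0,0],"delta_rot":[0,0,0],"fingers":-1}]' |f
python3 -c "
from h import *
avg(3)"
```

```text
t: 14.53 tcp_pos: [0.5193, 0.1779, 0.2027] force: [-4.9, -1.7, -2.1] 
tcp [0.5193 0.1779 0.2027] [0. 0. 0.] z [-1.3e-03 -1.0e-04 -1.0e+00] [0. 0. 0.] F [-5.01 -1.81 -2.56] t 14.6833
```

```bash
f(){ sed -n '1,2p;4p' | tr '\n' ' '; echo; }
python3 -m crank '[{"dp":[0,0,0.003],"delta_rot":[0,0,0],"fingers":-1},{"dp":[0,0,0],"delta_rot":[0,0,0],"fingers":-1},{"dp":[0,0,0],"delta_rot":[0,0,0],"fingers":-1}]' |f
python3 -c "
from h import *
avg(3)"
```

```text
t: 14.93 tcp_pos: [0.5193, 0.1779, 0.2011] force: [-5.0, -1.0, -2.9] 
tcp [0.5193 0.1779 0.2011] [0. 0. 0.] z [-1.3e-03 -1.0e-04 -1.0e+00] [0. 0. 0.] F [-4.6  -1.95 -3.63] t 15.0833
```

```bash
f(){ sed -n '1,2p;4p' | tr '\n' ' '; echo; }
python3 -m crank '[{"dp":[0,0,0.003],"delta_rot":[0,0,0],"fingers":-1},{"dp":[0,0,0],"delta_rot":[0,0,0],"fingers":-1},{"dp":[0,0,0],"delta_rot":[0,0,0],"fingers":-1}]' |f
python3 -c "
from h import *
avg(3)"
```

```text
t: 15.33 tcp_pos: [0.5196, 0.178, 0.1997] force: [-4.8, -1.4, -4.2] 
tcp [0.5196 0.178  0.1997] [0. 0. 0.] z [-4.e-04  1.e-04 -1.e+00] [0. 0. 0.] F [-4.13 -1.07 -4.98] t 15.4833
```

```bash
f(){ sed -n '1,2p;4p' | tr '\n' ' '; echo; }
python3 -m crank '[{"dp":[0,0,0.002],"delta_rot":[0,0,0],"fingers":-1},{"dp":[0,0,0],"delta_rot":[0,0,0],"fingers":-1},{"dp":[0,0,0],"delta_rot":[0,0,0],"fingers":-1}]' |f
python3 -c "
from h import *
avg(3)"
```

```text
t: 15.73 tcp_pos: [0.5199, 0.178, 0.199] force: [-4.5, -1.1, -2.8] 
tcp [0.5198 0.178  0.199 ] [0. 0. 0.] z [ 4.e-04  1.e-04 -1.e+00] [0. 0. 0.] F [-4.33 -1.19 -2.88] t 15.8833
```

```bash
f(){ sed -n '1,2p;4p' | tr '\n' ' '; echo; }
python3 -m crank '[{"dp":[0,0,0.002],"delta_rot":[0,0,0],"fingers":-1},{"dp":[0,0,0],"delta_rot":[0,0,0],"fingers":-1},{"dp":[0,0,0],"delta_rot":[0,0,0],"fingers":-1}]' |f
python3 -c "
from h import *
avg(3)"
```

```text
t: 16.13 tcp_pos: [0.52, 0.178, 0.1982] force: [-4.2, -1.6, -0.1] 
tcp [0.5199 0.1779 0.1982] [0. 0. 0.] z [ 8.e-04  1.e-04 -1.e+00] [0. 0. 0.] F [-4.56 -1.51 -0.36] t 16.2833
```

```bash
f(){ sed -n '1,2p;4p' | tr '\n' ' '; echo; }
python3 -m crank '[{"dp":[0,0,0.002],"delta_rot":[0,0,0],"fingers":-1},{"dp":[0,0,0],"delta_rot":[0,0,0],"fingers":-1},{"dp":[0,0,0],"delta_rot":[0,0,0],"fingers":-1}]' |f
python3 -c "
from h import *
avg(3)"
```

```text
t: 16.53 tcp_pos: [0.52, 0.1779, 0.1979] force: [-5.8, -0.6, 5.3] 
tcp [0.52   0.178  0.1979] [0. 0. 0.] z [ 1.3e-03  1.0e-04 -1.0e+00] [0. 0. 0.] F [-5.05 -1.4   5.18] t 16.6833
```

```bash
f(){ sed -n '1,2p;4p' | tr '\n' ' '; echo; }
python3 -m crank '[{"dp":[0,0,0.0014],"delta_rot":[0,0,0],"fingers":-1},{"dp":[0,0,0],"delta_rot":[0,0,0],"fingers":-1},{"dp":[0,0,0],"delta_rot":[0,0,0],"fingers":-1}]' |f
python3 -c "
from h import *
avg(3)
snap('wrist','w7')"
python3 -c "
import cv2;a=cv2.imread('pics/w7.png')[90:330,120:440];cv2.imwrite('pics/w7c.png',cv2.resize(a,(800,600),interpolation=2))"
```

```text
t: 16.93 tcp_pos: [0.52, 0.178, 0.1977] force: [-5.8, -2.0, 8.5] 
tcp [0.52   0.178  0.1977] [0. 0. 0.] z [ 0.0015  0.     -1.    ] [0. 0. 0.] F [-6.05 -1.96  8.7 ] t 17.0833
```

View pics/w7c.png

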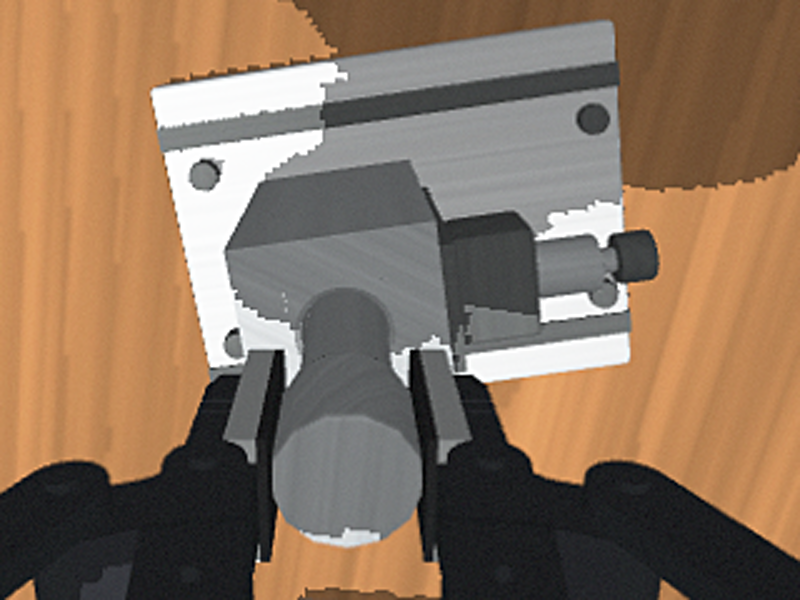

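The crop shows the post down in the bore at (345,320), upright, clear all round. The push is 10.9 N with almost no advance, after a dip around tcp z 0.2. I'll compare the plunger's axis height with the implied shoulder height, and back the push off.

```bash
python3 - <<'E'
from h import *
c=np.array([.519,.177]); y=np.radians(17.6); ex=np.array([np.cos(y),np.sin(y)]); ey=np.array([-ex[1],ex[0]])
for n in('w7','w1','scene0','top0'):
    a,d,m=load(n); P=cloud(d,m); r=P[...,:2]-c; u=r@ex; v=r@ey
    for lo,hi in((.052,.074),(.076,.088)):
        k=(d>0)&(u>lo)&(u<hi)&(abs(v)<.012)&(P[...,2]>.03)&(P[...,2]<.1)
        if k.sum()>3: print(n,lo,k.sum(),'z max',np.percentile(P[k][:,2],95).round(4),'vspan',(v[k].max()-v[k].min()).round(4))
    k=(d>0)&(u>-.02)&(u<.02)&(abs(v)<.02)&(abs(P[...,2]-.092)<.004); print(' topface z',P[k][:,2].mean())
a,d,m=load('w7');P=cloud(d,m);s=manip.sense()['tcp_pos']
k=(d>0)&(np.hypot(P[...,0]-s[0],P[...,1]-s[1])<.0125)&(P[...,2]>.1)&(P[...,2]<.19)
print('head top z',np.percentile(P[k][:,2],[50,90,97]))
E
python3 -m crank '[{"dp":[0,0,-0.004],"delta_rot":[0,0,0],"fingers":-1},{"dp":[0,0,0],"delta_rot":[0,0,0],"fingers":-1},{"dp":[0,0,0],"delta_rot":[0,0,0],"fingers":-1}]'
python3 -c "
from h import *
avg(3)"
```

```text
w7 0.052 697 z max 0.0743 vspan 0.0153
w7 0.076 217 z max 0.0734 vspan 0.0138
 topface z 0.09257747677422752
w1 0.052 323 z max 0.0745 vspan 0.0154
w1 0.076 68 z max 0.0736 vspan 0.0137
 topface z 0.09249560508373894
scene0 0.052 82 z max 0.0753 vspan 0.0227
scene0 0.076 31 z max 0.0726 vspan 0.012
 topface z 0.09243651619161278
top0 0.052 36 z max 0.0735 vspan 0.0159
top0 0.076 7 z max 0.0724 vspan 0.0106
 topface z 0.09146108805762417
head top z [0.15638498 0.15742231 0.15808741]
t: 17.38
tcp_pos: [0.5198, 0.1779, 0.1983]
tool_rot: [0.649, 0.761, 0.0, 0.0]
force: [-4.0, -2.1, 1.4]
finger_gap: 0.288
gripper_force: 60.2
tcp [0.5199 0.1779 0.1983] [0. 0. 0.] z [ 4.e-04  0.e+00 -1.e+00] [0. 0. 0.] F [-4.27 -1.21  1.16] t 17.5333
```

The numbers agree: plunger axis at about 0.0665 gives a home shoulder near 0.070, and the head top at 0.1575 puts the shoulder at 0.0695. The post is home, so I'll let go and withdraw.

```bash
python3 -m crank '[{"dp":[0,0,0],"delta_rot":[0,0,0],"fingers":0.2},{"dp":[0,0,0],"delta_rot":[0,0,0],"fingers":0.6},{"dp":[0,0,0],"delta_rot":[0,0,0],"fingers":1},{"dp":[0,0,0],"delta_rot":[0,0,0],"fingers":1},{"dp":[0,0,0],"delta_rot":[0,0,0],"fingers":1},{"dp":[0,0,0],"delta_rot":[0,0,0],"fingers":1},{"dp":[0,0,0],"delta_rot":[0,0,0],"fingers":1},{"dp":[0,0,0],"delta_rot":[0,0,0],"fingers":1},{"dp":[0,0,0],"delta_rot":[0,0,0],"fingers":1}]'
python3 -m crank '[{"dp":[0,0,-0.02],"delta_rot":[0,0,0],"fingers":1},{"dp":[0,0,-0.05],"delta_rot":[0,0,0],"fingers":1},{"dp":[0,0,-0.06],"delta_rot":[0,0,0],"fingers":1},{"dp":[0,0,-0.06],"delta_rot":[0,0,0],"fingers":1},{"dp":[0,0,-0.03],"delta_rot":[0,0,0],"fingers":1},{"dp":[0,0,0],"delta_rot":[0,0,0],"fingers":1},{"dp":[0,0,0],"delta_rot":[0,0,0],"fingers":1}]'
python3 - <<'E'
from h import *
a,d,m=snap('wrist','w8');P=cloud(d,m)
k=(d>0)&(np.hypot(P[...,0]-.519,P[...,1]-.177)<.018)&(P[...,2]>.145)&(P[...,2]<.18)
print('head top',k.sum(),np.median(P[k],0),np.percentile(P[k][:,2],[10,90]))
b,e,n=snap('scene','s8')
cv2.imwrite('pics/f.png',np.hstack([cv2.resize(a[90:315,110:410,::-1],(400,300)),cv2.resize(b[150:315,100:320+100,::-1],(400,300))]))
E
```

```text
t: 18.28
tcp_pos: [0.5197, 0.1779, 0.1982]
tool_rot: [0.649, 0.761, 0.0, 0.0]
force: [0.4, 0.8, 1.0]
finger_gap: 0.997
gripper_force: 0.0
t: 18.87
tcp_pos: [0.5199, 0.178, 0.3095]
tool_rot: [0.649, 0.761, 0.001, 0.001]
force: [-0.0, 0.1, -0.2]
finger_gap: 0.999
gripper_force: 0.0
head top 969 [0.51782781 0.17867669 0.15723194] [0.1543423  0.15810072]
```

View pics/f.png

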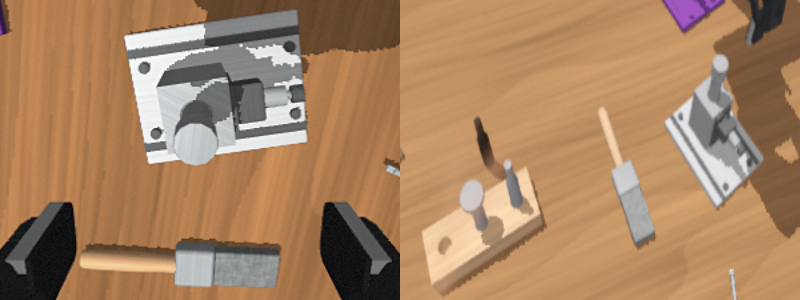

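The post stands upright in the grey holder (left panel (195,140), right panel (718,70)), with its head top at 0.157 as before release. The disc and pin posts are still in the rack, and the gripper is clear.

```bash
python3 -c "
from station import manip
print(manip.sign_off())"
```

```text
the job is handed in; nothing more can be done
None
```

The locating post is in the holder, pushed to a firm stop at about 11 N and released; its measured height matches the plunger sitting in the groove, the other two posts are still in the rack, and the job is handed in.

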